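Open out the printer's output tray for a test print

TASK

Get the printer ready for a test print: press lightly on the flat extension that lies flush in its output tray and drag it out to its end stop, then flip the paper stop at its outer end upright. The tray is thin plastic, so do not lean on it, and leave the other things on the bench where they are.

Things in the scene. Friction and masses are not known exactly. Their poses are not given: they have to be found in the camera images.
- printer: Black desktop inkjet printer, 360 deep, 440 wide, 200 high, fixed. Origin at the centre of its underside, z up. Its front is the plane 180 from the origin towards its own -x; the output tray, a charcoal deck 230 wide with rims 9 high along both sides, sticks out 155 from the front along the line y = 0.
- tray (a joint): Bend of the output tray, rad: 0 unloaded, positive as its outer end is pushed down. It turns about a line along the printer's y in the plane of the front, 80 above the bench, level with the deck top; unloaded it slopes up by 0.07 rad going out. Springy, about 40 N m/rad: 10 N sinks it 2 mm at 85 from the front and 9 mm at 185 from it. Bent by more than 0.12 it cracks.
- extension (a joint): How far the extension is drawn out of the tray, m: 0 fully in, 0.10 at its end stop; starts at 0 to 0.008. It slides out along the tray against about 5 N of friction. A smooth flat dark-grey tongue, 64 wide, 5 thick, in a close channel in the middle of the deck, top flush with the deck, nothing to hold. Fingertips grip it with friction about 1. A push over 20 N while it is drawn out does damage.
- extension_top (a point): Point on the middle line of the extension's top face where it is best pressed, 85 from the printer's front when fully in and 185 when fully out; moves with it. Its x axis points into the printer along the slide, z is normal to the top face. The flat top goes on 30 further out, up to the paper stop's hinge.
- paper_stop (a joint): Angle of the paper stop, rad: 0 flat in line with the extension, 1.57 upright (end of travel). A flat flap, 64 wide, 37 long, 5 thick, forming the extension's outer end, hinged on its inner edge; its free outer edge swings up and back towards the printer. Stays where it is left (0.02 N m). With the extension out there is free air below it for a fingertip under its free edge.
- stop_hinge (a point): Middle of the hinge line of the paper stop, at half its thickness, 31 further out along the extension than extension_top and 2.5 below the top face.
- stop_edge (a point): Middle of the free edge of the paper stop, at half its thickness, 36 from the hinge line. It moves with the flap.
- screwdriver: Screwdriver lying on the bench in front of the tray, 200 long. Bystander, to be left alone. Origin at the middle of its underside.
- ink_bottle: White refill bottle standing beside the tray, 48 diameter, 125 high. Bystander. Origin at the centre of its underside.
- ink_cartridge: Black ink cartridge standing on the bench, 100 x 34 x 63 high. Bystander. Origin at the centre of its underside.

How it is judged:
By the outcome, as a careful person would: the job done as asked, in the order asked, and still so for the second after the job is handed in, with the robot touching nothing.
It also fails if it takes over 70 s, if anything falls off the work surface, if the arm or the gripper's body presses on something with over 40 N, if the wrist force passes 120 N, or if a joint passes its speed limit or range.

ROBOT

A 6-joint arm with a two-finger parallel gripper is mounted at the origin on the work surface. World frame = base frame: x ahead of the robot, y to its left, z up, the work surface at z = 0. Lengths are in m, angles in rad, forces in N, time in s.
With the tool pointing down it reaches from about 0.3 to 0.775 m from the base axis. Payload 14.6 kg.
Tool frame: the origin (TCP) lies at the very end of the fingers, on their centre line; the grasp point (between the pads) lies 19 mm behind it; z points along the fingers, y is the line along which they close (so a half turn about z gives the same grasp; the last joint's range is limited). The gripper opens to 94 mm and grips with 3 to 60 N. Pads are 16 mm wide; open, the fingers measure 119 mm over their backs; the gripper's body (75 mm by 177 mm) begins 78 mm behind the grasp point.
Start: joints at [1.199, 0.3, 1.521, -0, 1.321, -0.067], TCP at [0.165, 0.525, 0.205] pointing down, gripper open.
Joint ranges: [-3.03, 3.03], [-0.79, 2.21], [0.23, 2.52], [-1.04, 4.18], [0, 3.07], [-2.55, 2.55]. Speed limits (rad/s): [2.22, 2.22, 2.57, 3.14, 3.14, 3.14].

INTERFACE

Orientations are given as a unit quaternion [x, y, z, w].
In Python, from bench import * gives the robot as it stands.
- The arm moves only by the tool apply_moves, never from a script. Its argument "commands" is a list of rows, each a list of 5 numbers: the opening, from 0 (shut) to 1 (fully open), then the shift along the tool's x, y, z in m, then the turn about the tool's z in rad. In form: [[hand, tx, ty, tz, twist], ...]. A call has 1 to 10 rows; each row is the pose to reach, as a shift and turn from the pose commanded when the call began, along the tool's axes at that moment; what a row does not reach only later rows make up. A row lasts 1/12 s, in which the tool goes at most 41.7 mm and 7.16 degrees, less where a joint would pass 70% of its speed; a pose out of reach is approached as far as the arm can. A call with a gripper value outside its range is refused whole. The fingers move at their own pace and stop on an object; "newtons" is the grip in N (left out, the last holds). Time passes only in rows, so rows that repeat a pose let the fingers close. It gives the time, the measured TCP pose, the force, the opening and the grip force at its end, in the units of the state.
- observe(): the state, without advancing time (a new reading comes with each control period).
- snapshot(name): name is "side" or "top"; returns a dict with "pixels" (384x512x3 uint8, red, green, blue), "depth" (384x512 float32, m along the optical axis (not along the pixel's ray), 0 where there is no reading), "camera_matrix" (3x3 intrinsics, pixels), "camera_from_world" (4x4, takes a point from world to camera coordinates). Camera axes: x right, y up, looking along -z (the intrinsics and any distortion apply to the point x, -y, -z); pixel columns grow to the right and rows downward; lengths in m; the calibration is good to about 2 mm. A picture is of the moment at which its call begins.
- job_done(): hands the job in; it is judged then, once.
The state is a dict: "time": time; "joints": joint angles; "dq": joint speeds; "joint_efforts": joint torques, N m; "tcp_pos": TCP position; "orientation": TCP orientation; "force": force on the tool from outside, world axes, zero at the start; "wrist_torque": the same for the moment, N m; "grip_width": finger opening in m; "finger_force": force on a finger pad.
Only numpy, scipy, OpenCV 4.12 (cv2) and the standard library are available. Lean on these libraries where they do the work, as an engineer would, in place of code of your own. Each camera call takes 0.05 s, during which the arm holds its last target. There are 200 camera calls.

## Working session

There is one attempt and no reset: what is moved stays moved. The work goes in short steps, Python scripts to look and compute and a tool call to move; the robot and the scene stay as the last step left them, time stands still between calls to the robot, and variables do not carry over. Pictures are saved under pics/ and viewed, at most 10 in all, crops included, and the job is handed in when it is done.

Besides the shell and the picture viewer there is one more tool, called after "Request:" as name(argument=value, ...), one argument or row to a line, values as JSON. apply_moves: Moves the arm, as the interface text tells. Its arguments: {"type":"object","properties":{"commands":{"type":"array","items":{"type":"array","items":{"type":"number"}}},"newtons":{"type":"number"}},"required":["commands"]}

```bash
ls; mkdir -p pics; python3 - <<'E'
from bench import *
import cv2,numpy as np
s=observe();print(s)
for n in("side","top"):
    d=snapshot(n);np.savez(f"/tmp/{n}0.npz",**d)
    cv2.imwrite(f"pics/{n}0.png",d["pixels"][:,:,::-1]);print(n,d["camera_matrix"].tolist(),d["camera_from_world"].round(4).tolist())
E
```

```text
pics
{'time': 0.0, 'joints': array([ 1.19940220e+00,  3.00510353e-01,  1.52157186e+00, -4.51293523e-06,
        1.32075484e+00, -6.65999702e-02]), 'dq': array([ 7.05656562e-05,  1.59945197e-03, -7.73637841e-04, -2.90503429e-03,
       -1.55919235e-03, -8.55724077e-04]), 'joint_efforts': array([ 3.54215872e-04, -5.31813455e+01, -3.52737665e+01,  7.08123785e-02,
        2.44895130e-02, -9.20111074e-05]), 'tcp_pos': array([0.16495721, 0.52439193, 0.20486872]), 'orientation': array([ 1.51807278e-01,  9.88409917e-01, -6.07815814e-04, -1.33040033e-04]), 'force': array([ 0.46643528, -0.64845885,  0.29789933]), 'wrist_torque': array([-0.03546896, -0.0267036 ,  0.00737417]), 'finger_force': 0.0, 'grip_width': 0.0938673613122973}
side [[385.28923321460286, 0.0, 253.06367690972877], [0.0, 385.28923321460286, 190.57455120861306], [0.0, 0.0, 1.0]] [[0.9972, -0.0745, 0.0111, -0.6138], [0.0318, 0.5493, 0.835, -0.1094], [-0.0683, -0.8323, 0.5501, -0.9668], [0.0, 0.0, 0.0, 1.0]]
top [[471.2403231265926, 0.0, 251.72348494490984], [0.0, 471.2403231265926, 185.75648247364913], [0.0, 0.0, 1.0]] [[0.0174, -0.9998, 0.0116, 0.063], [0.9946, 0.0185, 0.1019, -0.6353], [-0.1021, 0.0098, 0.9947, -1.1168], [0.0, 0.0, 0.0, 1.0]]
```

View pics/side0.png

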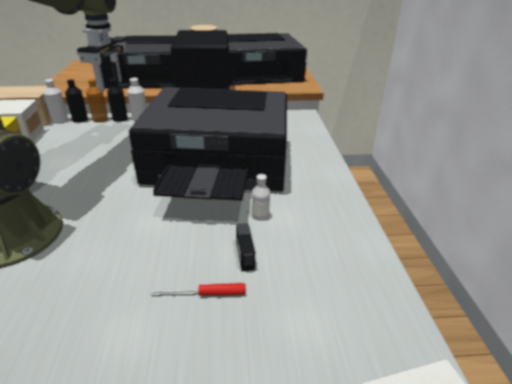

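View pics/top0.png

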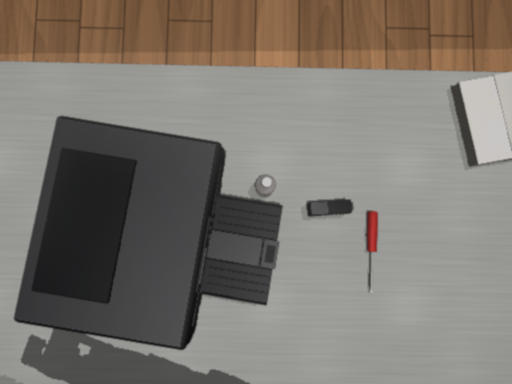

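The side view shows the printer (140–288, 90–190) with its tray facing the camera, the bottle at (261,198), the cartridge at (246,247) and the screwdriver at (200,290). In the top view the deck's outer corners are at (281,205) and (267,303). The extension is a lighter strip around (235,248), and the paper stop is at (270,254).

```bash
cat > h.py <<'E'
import cv2,numpy as np
def cloud(d):
    K=d["camera_matrix"];T=d["camera_from_world"];z=d["depth"]
    v,u=np.mgrid[:z.shape[0],:z.shape[1]]
    p=np.stack([(u-K[0,2])/K[0,0]*z,-(v-K[1,2])/K[1,1]*z,-z],-1)
    P=(p-T[:3,3])@T[:3,:3]; P[z==0]=np.nan
    return P
def ray(d,u,v,zp):
    K=d["camera_matrix"];T=d["camera_from_world"]
    c=-T[:3,:3].T@T[:3,3]; r=T[:3,:3].T@np.array([(u-K[0,2])/K[0,0],-(v-K[1,2])/K[1,1],-1])
    return c+r*(zp-c[2])/r[2]
E
python3 - <<'E'
from h import *
d=dict(np.load("/tmp/top0.npz"));P=cloud(d)
for u,v in [(214,247),(235,248),(255,251),(270,254),(240,215),(240,285),(281,205),(267,303),(350,150),(130,230),(265,184)]:
    print((u,v),np.nanmedian(P[v-1:v+2,u-1:u+2].reshape(-1,3),0).round(4),d["pixels"][v,u])
# deck mask by height
h=P[...,2]; m=((h>.06)&(h<.12)).astype(np.uint8); m[:, :190]=0;m[:,300:]=0
m=cv2.morphologyEx(m,cv2.MORPH_OPEN,np.ones((7,7),np.uint8))
q=P[m>0]; print(len(q)); r=cv2.minAreaRect(q[:,:2].astype(np.float32)*1000);print("deck",r,cv2.boxPoints(r).round(0).tolist())
A=np.c_[q[:,:2],np.ones(len(q))];c=np.linalg.lstsq(A,q[:,2],rcond=None)[0];print("plane",c,np.std(A@c-q[:,2]))
m=(h>.18)&(h<.22); q=P[m];r=cv2.minAreaRect(q[:,:2].astype(np.float32)*1000);print("printer",r,cv2.boxPoints(r).round(0).tolist())
im=d["pixels"][180:315,190:300,::-1]; im=cv2.convertScaleAbs(im,alpha=2.0); cv2.imwrite("pics/topcrop.png",cv2.resize(im,None,fx=4.4,fy=4.4,interpolation=cv2.INTER_CUBIC))
E
```

```text
(214, 247) [0.4858 0.1594 0.0801] [76 74 76]
(235, 248) [0.4845 0.1109 0.084 ] [80 78 80]
(255, 251) [0.4785 0.0649 0.0871] [85 84 84]
(270, 254) [0.4724 0.0306 0.0893] [52 52 52]
(240, 215) [0.5603 0.1009 0.084 ] [56 55 56]
(240, 285) [0.4012 0.0977 0.0855] [60 59 60]
(281, 205) [0.5882 0.0029 0.0028] [88 88 86]
(267, 303) [0.3524 0.0318 0.0021] [137 137 134]
(350, 150) [ 0.7335 -0.1734 -0.0015] [159 159 155]
(130, 230) [0.5209 0.3277 0.1882] [67 66 67]
(265, 184) [0.629  0.0457 0.1246] [201 198 198]
6904
deck ((500.63916015625, 92.66944885253906), (161.6390380859375, 264.7961120605469), 81.40696716308594) [[358.0, 33.0], [619.0, -7.0], [644.0, 153.0], [382.0, 192.0]]
plane [-0.00897099 -0.06261174  0.09500833] 0.002950930426632358
printer ((521.3088989257812, 348.6085510253906), (360.3174743652344, 438.0331726074219), 81.5127944946289) [[278.0, 203.0], [711.0, 138.0], [765.0, 494.0], [331.0, 559.0]]
```

View pics/topcrop.png

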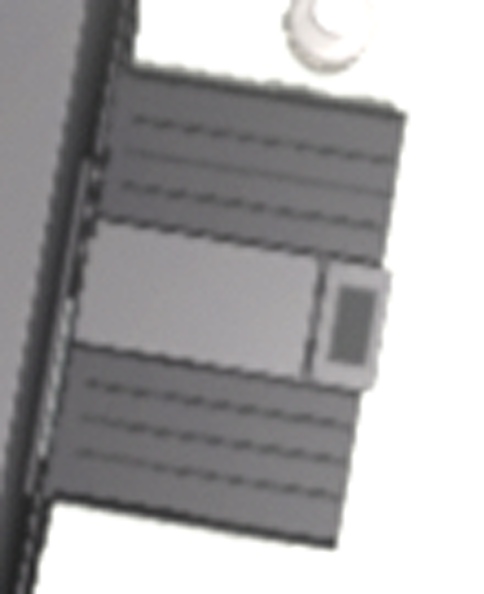

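The numbers agree with each other. The printer top measures 360×438, its front centre is at (0.4945, 0.1705), and the outward direction is (-0.148, -0.989). The deck height at 107 mm out is 0.087, against 0.0875 expected. I'll raise the tool, close the fingers, swing over extension_top (0.482, 0.086) and twist +1.41 so that tool x points into the printer.

Request:
apply_moves(
  commands=[
    [0,0,0,-0.04,0],
    [0,0,0,-0.08,0],
    [0,0,0,-0.12,0],
    [0,-0.434,-0.322,-0.12,1.414],
    [0,-0.434,-0.322,-0.12,1.414],
    [0,-0.434,-0.322,-0.12,1.414],
    [0,-0.434,-0.322,-0.12,1.414],
    [0,-0.434,-0.322,-0.12,1.414],
    [0,-0.434,-0.322,-0.12,1.414],
    [0,-0.434,-0.322,-0.12,1.414],
  ],
  newtons=10,
)

```text
time: 0.93
tcp_pos: [0.3369, 0.2867, 0.3254]
orientation: [0.559, 0.829, -0.0, -0.0]
force: [0.6, 1.2, 0.7]
grip_width: 0.0307
finger_force: 0.0
```

```bash
cat >> h.py <<'E'
from scipy.spatial.transform import Rotation as R
F0=np.array([.4945,.1705,0]); o=np.array([-.148,-.989,0]); l=np.array([.989,-.148,0])
def sl(p): return np.array([(p-F0)@o,(p-F0)@l,p[2]])
def rel(st,target):
    M=R.from_quat(st["orientation"]).as_matrix(); yaw=np.arctan2(M[1,0],M[0,0]); 
    print("t",st["time"],"s,l,z",sl(st["tcp_pos"]).round(4),"F",st["force"].round(2),"tilt",M[:,2].round(3),"w",round(st["grip_width"],4))
    print("to go tool",(M.T@(np.array(target)-st["tcp_pos"])).round(4),"twist",round(yaw-np.radians(81.5),4))
def at(s,lat,z): return F0+o*s+l*lat+np.array([0,0,z])
E
python3 - <<'E'
from bench import *
from h import *
d=dict(np.load("/tmp/top0.npz"))
for u,v in [(261.1,252.7),(276.4,254.5),(235.5,248.2)]: print(sl(ray(d,u,v,.088)).round(4))
rel(observe(),at(.087,0,.13))
E
```

```text
[ 0.1212 -0.0016  0.088 ]
[1.563e-01 1.000e-04 8.800e-02]
[ 0.0617 -0.0012  0.088 ]
t 0.9333 s,l,z [-0.0916 -0.1731  0.3254] F [0.58 1.19 0.66] tilt [-0. -0. -1.] w 0.0307
to go tool [-0.2418  0.0582  0.1954] twist 0.5334
```

Request:
apply_moves(
  commands=[
    [0,-0.243,0.057,0,0.533],
    [0,-0.243,0.057,0,0.533],
    [0,-0.243,0.057,0,0.533],
    [0,-0.243,0.057,0,0.533],
    [0,-0.243,0.057,0,0.533],
    [0,-0.243,0.057,0,0.533],
    [0,-0.243,0.057,0.04,0.533],
    [0,-0.243,0.057,0.08,0.533],
    [0,-0.243,0.057,0.12,0.533],
    [0,-0.243,0.057,0.16,0.533],
  ],
)

```text
time: 1.77
tcp_pos: [0.4812, 0.0853, 0.1635]
orientation: [0.756, 0.655, -0.0, -0.0]
force: [1.9, 0.3, 0.2]
grip_width: 0.0004
finger_force: 0.0
```

```bash
python3 - <<'E'
from bench import *
from h import *
rel(observe(),at(.090,-.001,.0865))
E
```

```text
t 1.7667 s,l,z [ 0.0863 -0.0005  0.1635] F [1.91 0.33 0.21] tilt [-0.  0. -1.] w 0.0004
to go tool [-0.0037 -0.0005  0.077 ] twist 0.0057
```

Request:
apply_moves(
  commands=[
    [0,-0.004,-0.001,0.035,0.006],
    [0,-0.004,-0.001,0.06,0.006],
    [0,-0.004,-0.001,0.07,0.006],
    [0,-0.004,-0.001,0.072,0.006],
    [0,-0.004,-0.001,0.072,0.006],
    [0,-0.004,-0.001,0.072,0.006],
  ],
)

```text
time: 2.27
tcp_pos: [0.481, 0.082, 0.095]
orientation: [0.757, 0.653, 0.001, 0.001]
force: [-0.7, -0.8, 0.1]
grip_width: 0.0004
finger_force: 0.0
```

Request:
apply_moves(
  commands=[
    [0,0,0,0.001,0],
    [0,0,0,0.002,0],
    [0,0,0,0.003,0],
    [0,0,0,0.003,0],
  ],
)

```text
time: 2.6
tcp_pos: [0.4802, 0.0818, 0.0907]
orientation: [0.757, 0.653, 0.0, 0.0]
force: [-1.3, 0.6, -0.1]
grip_width: 0.0004
finger_force: 0.0
```

Request:
apply_moves(
  commands=[
    [0,0,0,0.001,0],
    [0,0,0,0.002,0],
    [0,0,0,0.002,0],
  ],
)

```text
time: 2.85
tcp_pos: [0.48, 0.0818, 0.0883]
orientation: [0.757, 0.653, -0.0, -0.0]
force: [0.1, 0.3, 0.8]
grip_width: 0.0003
finger_force: 0.0
```

Request:
apply_moves(
  commands=[
    [0,0,0,0.001,0],
    [0,0,0,0.002,0],
    [0,0,0,0.002,0],
  ],
)

```text
time: 3.1
tcp_pos: [0.4801, 0.0818, 0.0863]
orientation: [0.757, 0.653, -0.0, 0.0]
force: [0.3, -0.0, 2.0]
grip_width: 0.0008
finger_force: 0.4
```

Request:
apply_moves(
  commands=[
    [0,0,0,0.001,0],
    [0,0,0,0.001,0],
    [0,0,0,0.001,0],
  ],
)

```text
time: 3.35
tcp_pos: [0.4802, 0.0818, 0.0856]
orientation: [0.757, 0.653, 0.0, 0.0]
force: [-1.1, -1.2, 3.6]
grip_width: 0.0005
finger_force: 1.6
```

Request:
apply_moves(
  commands=[
    [0,0,0,0.001,0],
    [0,0,0,0.001,0],
    [0,0,0,0.001,0],
  ],
)

```text
time: 3.6
tcp_pos: [0.4802, 0.0818, 0.0847]
orientation: [0.757, 0.653, 0.0, 0.0]
force: [-2.6, -1.5, 7.2]
grip_width: 0.0004
finger_force: 3.1
```

Request:
apply_moves(
  commands=[
    [0,-0.003,0,0.0003,0],
    [0,-0.007,0,0.0003,0],
    [0,-0.011,0,0.0001,0],
    [0,-0.015,0,0,0],
    [0,-0.02,0,0,0],
    [0,-0.02,0,0,0],
  ],
)

```text
time: 4.1
tcp_pos: [0.4777, 0.062, 0.085]
orientation: [0.758, 0.653, 0.001, 0.0]
force: [0.4, 1.5, 7.2]
grip_width: 0.0005
finger_force: 3.5
```

```bash
python3 - <<'E'
from bench import *
from h import *
rel(observe(),at(.19,-.001,.086))
d=snapshot("top");P=cloud(d);print(d["pixels"].shape)
im=cv2.convertScaleAbs(d["pixels"][170:320,190:340,::-1],alpha=2.0); cv2.imwrite("pics/t1.png",cv2.resize(im,None,fx=4,fy=4,interpolation=cv2.INTER_CUBIC))
E
```

```text
t 4.1 s,l,z [ 0.1098 -0.0006  0.085 ] F [0.4  1.45 7.22] tilt [ 0.002  0.001 -1.   ] w 0.0005
to go tool [-0.0802 -0.0004 -0.0011] twist 0.0001
(384, 512, 3)
```

View pics/t1.png

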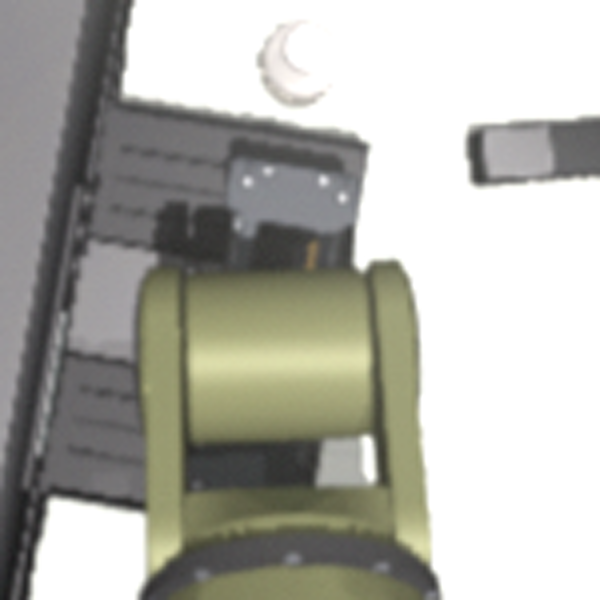

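The arm hides the extension in the top view (only the deck at 100–230 shows), so I'll use the side view to check it.

Request:
apply_moves(
  commands=[
    [0,-0.004,0,-0.0003,0],
    [0,-0.008,0,-0.0005,0],
    [0,-0.012,0,-0.0007,0],
    [0,-0.016,0,-0.0008,0],
    [0,-0.02,0,-0.0009,0],
  ],
)

```text
time: 4.57
tcp_pos: [0.4747, 0.0426, 0.0858]
orientation: [0.757, 0.653, 0.001, 0.0]
force: [0.1, 4.3, 4.8]
grip_width: 0.0005
finger_force: 3.0
```

```bash
python3 - <<'E'
from bench import *
from h import *
st=observe();rel(st,at(.19,-.001,.086))
d=snapshot("side")
im=cv2.convertScaleAbs(d["pixels"][140:240,130:280,::-1],alpha=2.0); cv2.imwrite("pics/s1.png",cv2.resize(im,None,fx=5,fy=5,interpolation=cv2.INTER_CUBIC))
E
```

```text
t 4.5667 s,l,z [ 0.1294 -0.0006  0.0858] F [0.12 4.25 4.83] tilt [ 0.002  0.001 -1.   ] w 0.0005
to go tool [-0.0606 -0.0004 -0.0002] twist 0.0004
```

View pics/s1.png

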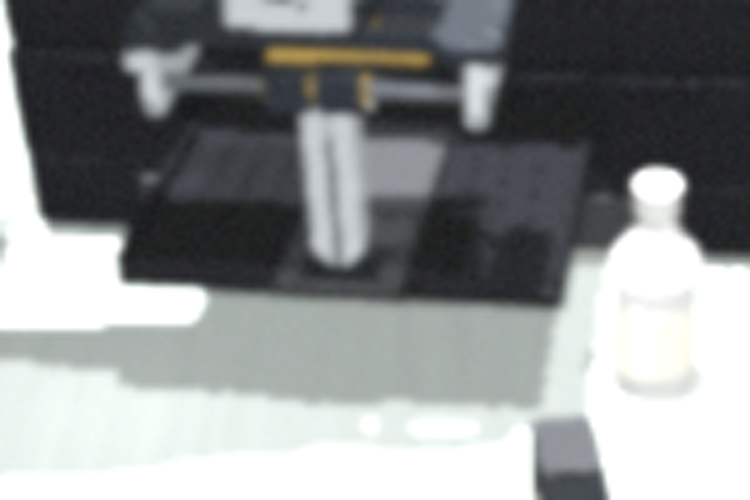

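The flap's edge is still at the deck's end (around (340,285) in the crop) while the fingertip has moved out to it. So the finger slipped: the normal force fell to about 5 N. I'll lift, go back, and press a little harder.

Request:
apply_moves(
  commands=[
    [0,0,0,-0.008,0],
    [0,0.02,0,-0.008,0],
    [0,0.041,0,-0.008,0],
    [0,0.041,0,-0.004,0],
    [0,0.041,0,0.0,0],
    [0,0.041,0,0.001,0],
    [0,0.041,0,0.002,0],
    [0,0.041,0,0.002,0],
  ],
)

```text
time: 5.28
tcp_pos: [0.4804, 0.0827, 0.0838]
orientation: [0.758, 0.653, 0.001, -0.0]
force: [-2.4, 6.3, 9.9]
grip_width: 0.0003
finger_force: 4.8
```

Request:
apply_moves(
  commands=[
    [0,0,0,0.0005,0],
    [0,0,0,0.001,0],
    [0,0,0,0.001,0],
  ],
)

```text
time: 5.53
tcp_pos: [0.4804, 0.0827, 0.0831]
orientation: [0.758, 0.653, 0.001, -0.0]
force: [-4.0, 6.0, 11.8]
grip_width: 0.0008
finger_force: 6.2
```

Request:
apply_moves(
  commands=[
    [0,-0.003,0,0,0],
    [0,-0.006,0,0,0],
    [0,-0.009,0,0,0],
  ],
)

```text
time: 5.78
tcp_pos: [0.479, 0.0737, 0.0831]
orientation: [0.758, 0.653, 0.001, -0.0]
force: [-3.7, 6.4, 11.7]
grip_width: 0.0004
finger_force: 6.2
```

```bash
cat >> h.py <<'E'
def edge(d,z=.088):
    # lowest dark row along projected centre line of tongue in the side view -> s of outer end
    K=d["camera_matrix"];T=d["camera_from_world"]; out=[]
    for lat in (-.025,-.018,.016,.022):
        S=np.arange(.10,.30,.001); g=[]
        for s in S:
            p=T[:3,:3]@(F0+o*s+l*lat+[0,0,.08+.05*s])+T[:3,3]
            g.append([K[0,0]*p[0]/-p[2]+K[0,2],K[1,1]*-p[1]/-p[2]+K[1,2]])
        g=np.array(g,np.float32)
        v=cv2.remap(d["pixels"].mean(2).astype(np.float32),g[:,:1],g[:,1:],cv2.INTER_LINEAR)[:,0]
        out.append((round(float(S[np.argmax(np.diff(v[::3]))*3]),3), v[::10].astype(int).tolist()))
    return out
E
python3 - <<'E'
from bench import *
from h import *
rel(observe(),at(.19,-.001,.086))
for e in edge(snapshot("side")): print(e)
print("initial")
for e in edge(dict(np.load("/tmp/side0.npz"))): print(e)
E
```

```text
t 5.7833 s,l,z [ 0.098  -0.001   0.0831] F [-3.68  6.41 11.7 ] tilt [ 0.001  0.001 -1.   ] w 0.0004
to go tool [-0.092 -0.    -0.003] twist -0.0002
(0.289, [27, 28, 34, 36, 34, 35, 37, 49, 70, 84, 85, 85, 85, 86, 86, 86, 108, 121, 121, 159])
(0.289, [33, 32, 38, 40, 35, 37, 43, 67, 66, 84, 85, 85, 86, 86, 86, 86, 107, 118, 119, 166])
(0.28, [36, 38, 41, 40, 44, 34, 33, 60, 65, 83, 85, 85, 85, 86, 86, 85, 86, 97, 145, 197])
(0.28, [31, 36, 41, 40, 39, 35, 42, 65, 66, 83, 85, 85, 86, 86, 86, 86, 86, 100, 136, 197])
initial
(0.265, [69, 69, 65, 71, 70, 71, 54, 62, 84, 84, 84, 84, 84, 85, 85, 86, 114, 178, 199, 200])
(0.268, [74, 74, 66, 62, 61, 68, 56, 63, 83, 84, 84, 85, 85, 85, 85, 85, 107, 157, 196, 197])
(0.271, [74, 74, 66, 57, 41, 54, 58, 66, 83, 84, 84, 85, 85, 84, 84, 84, 95, 138, 195, 197])
(0.274, [74, 74, 72, 67, 55, 62, 56, 62, 83, 84, 84, 84, 85, 85, 85, 85, 103, 129, 193, 198])
```

The profile's dark end has moved out about 9 mm, which matches the drag, so the finger now grips. I'll go on.

Request:
apply_moves(
  commands=[
    [0,-0.004,0,0,0],
    [0,-0.008,0,0,0],
    [0,-0.012,0,0,0],
    [0,-0.016,0,0,0],
    [0,-0.02,0,0.0001,0],
    [0,-0.024,0,0.0002,0],
  ],
)

```text
time: 6.33
tcp_pos: [0.4755, 0.0499, 0.083]
orientation: [0.758, 0.653, 0.001, -0.0]
force: [-3.6, 5.6, 12.9]
grip_width: 0.0003
finger_force: 6.2
```

```bash
cat >> h.py <<'E'
def edge2(d):
    return [next((e+i*.01+.0 for i,x in enumerate(v) if x>75),0) for e,v in [(.1,b) for a,b in edge(d)]]
E
python3 - <<'E'
from bench import *
from h import *
rel(observe(),at(.19,-.001,.086))
d=snapshot("side")
for e in edge(d): print(e)
E
```

```text
t 6.3333 s,l,z [ 0.1221 -0.001   0.083 ] F [-3.63  5.58 12.87] tilt [ 0.001  0.001 -1.   ] w 0.0003
to go tool [-0.0679 -0.     -0.0031] twist -0.0003
(0.259, [34, 27, 25, 25, 28, 34, 33, 34, 54, 70, 77, 82, 85, 86, 86, 86, 108, 121, 122, 121])
(0.19, [90, 66, 43, 30, 34, 40, 38, 41, 39, 53, 71, 75, 86, 86, 86, 87, 107, 119, 119, 120])
(0.295, [42, 41, 38, 37, 40, 41, 43, 39, 26, 39, 64, 71, 86, 86, 86, 86, 94, 87, 86, 90])
(0.292, [41, 39, 33, 33, 39, 41, 43, 42, 29, 44, 66, 73, 86, 86, 86, 87, 93, 87, 87, 93])
```

Request:
apply_moves(
  commands=[
    [0,-0.004,0,0,0],
    [0,-0.008,0,0,0],
    [0,-0.012,0,0,0],
    [0,-0.016,0,0.0001,0],
    [0,-0.02,0,0.0002,0],
    [0,-0.024,0,0.0003,0],
    [0,-0.028,0,0.0004,0],
    [0,-0.032,0,0.0005,0],
    [0,-0.036,0,0.0006,0],
    [0,-0.04,0,0.0008,0],
  ],
)

```text
time: 7.22
tcp_pos: [0.4695, 0.0102, 0.0821]
orientation: [0.758, 0.653, 0.001, -0.0]
force: [-3.1, 6.1, 12.1]
grip_width: 0.0006
finger_force: 6.0
```

Request:
apply_moves(
  commands=[
    [0,-0.004,0,0.0002,0],
    [0,-0.008,0,0.0003,0],
    [0,-0.012,0,0.0004,0],
    [0,-0.016,0,0.0006,0],
    [0,-0.018,0,0.0007,0],
  ],
)

```text
time: 7.63
tcp_pos: [0.4668, -0.0078, 0.0813]
orientation: [0.758, 0.653, 0.001, -0.0]
force: [-2.8, 5.4, 11.2]
grip_width: 0.0003
finger_force: 5.9
```

Request:
apply_moves(
  commands=[
    [0,-0.002,0,0.0001,0],
    [0,-0.004,0,0.0002,0],
    [0,-0.006,0,0.0002,0],
  ],
)

```text
time: 7.88
tcp_pos: [0.4665, -0.0133, 0.0813]
orientation: [0.758, 0.653, 0.001, 0.0]
force: [0.1, 7.6, 12.0]
grip_width: 0.0004
finger_force: 5.7
```

Request:
apply_moves(
  commands=[
    [0,-0.002,0,0.0001,0],
    [0,-0.004,0,0.0002,0],
    [0,-0.006,0,0.0002,0],
  ],
)

```text
time: 8.13
tcp_pos: [0.4657, -0.0192, 0.0812]
orientation: [0.758, 0.653, 0.001, 0.0]
force: [1.1, 8.5, 10.8]
grip_width: 0.0005
finger_force: 5.7
```

The side force rose to 8.5 N while the pressing force stayed steady, so it is sliding against the end stop. I'll lift off and back away outward to look.

Request:
apply_moves(
  commands=[
    [0,0,0,-0.02,0],
    [0,0,0,-0.06,0],
    [0.9,-0.04,0,-0.1,0],
    [0.9,-0.08,0,-0.13,0],
    [0.9,-0.12,0,-0.13,0],
    [0.9,-0.16,0,-0.13,0],
    [0.9,-0.2,0,-0.13,0],
    [0.9,-0.2,0,-0.13,0],
  ],
)

```text
time: 8.8
tcp_pos: [0.4338, -0.2215, 0.2103]
orientation: [0.759, 0.652, -0.0, 0.0]
force: [0.2, 0.6, 0.5]
grip_width: 0.0371
finger_force: 0.0
```

```bash
python3 - <<'E'
from bench import *
from h import *
rel(observe(),at(.24,0,.1))
d=snapshot("top");np.savez("/tmp/top1.npz",**d)
im=cv2.convertScaleAbs(d["pixels"][170:320,190:390,::-1],alpha=2.0); cv2.imwrite("pics/t2.png",cv2.resize(im,None,fx=4,fy=4,interpolation=cv2.INTER_CUBIC))
E
```

```text
t 8.8 s,l,z [ 0.3966 -0.002   0.2103] F [0.22 0.56 0.5 ] tilt [-0.    -0.001 -1.   ] w 0.0371
to go tool [0.1567 0.0016 0.1102] twist -0.003
```

View pics/t2.png

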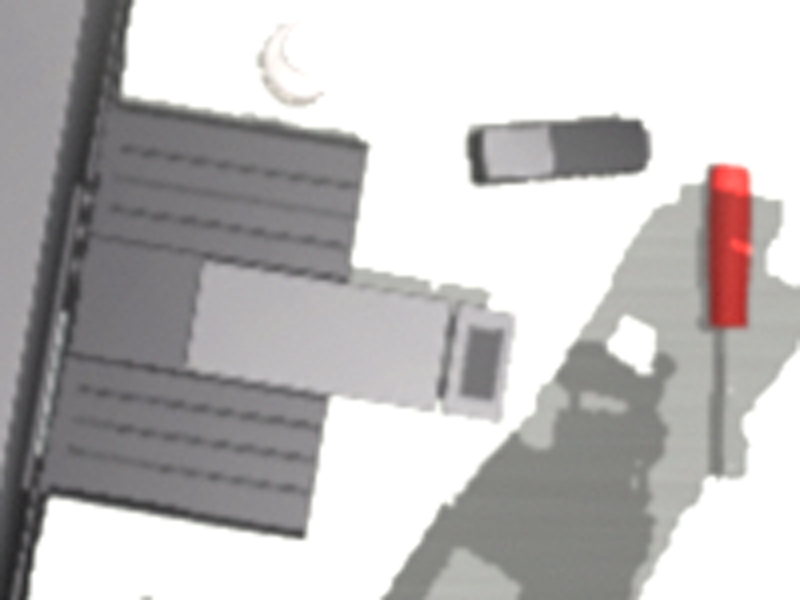

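The extension is drawn out. The hinge is at pixel (301.5,259), the free edge at (316.7,261), and the flap corners at (318.2,248) and (315,274.5).

```bash
python3 - <<'E'
from bench import *
from h import *
d=dict(np.load("/tmp/top1.npz"));P=cloud(d)
for u,v in [(301.5,259),(316.7,261),(318.2,248),(315,274.5),(285,258)]:
    print(sl(ray(d,u,v,.0955)).round(4))
for u,v in [(290,258),(295,259),(311,261),(283,257)]: print(sl(np.nanmedian(P[v-1:v+2,u-1:u+2].reshape(-1,3),0)).round(4))
c=[P[v,u] for v in range(240,285) for u in range(303,318) if .08<P[v,u,2]<.12]
q=np.array([sl(p) for p in c]);print(len(q),q.min(0),q.max(0))
q=q[:,:2]*1000;print(cv2.minAreaRect(q.astype(np.float32)))
rel(observe(),at(.24,-.002,.1))
E
```

```text
[ 2.137e-01 -2.000e-04  9.550e-02]
[0.2484 0.001  0.0955]
[0.2474 0.0305 0.0955]
[ 0.2492 -0.0295  0.0955]
[ 0.1763 -0.0042  0.0955]
[ 0.1879 -0.0025  0.0913]
[ 0.1994 -0.0028  0.0924]
[ 0.2357 -0.0011  0.0957]
[ 0.1721 -0.0029  0.0888]
399 [ 0.21355898 -0.03199495  0.08801737] [0.24897351 0.0318926  0.10057509]
((233.2805938720703, -0.4740180969238281), (32.47511291503906, 65.26377868652344), 8.197044372558594)
t 8.85 s,l,z [ 0.3968 -0.0019  0.21  ] F [-0.59 -0.45 -0.44] tilt [-0.001 -0.001 -1.   ] w 0.0406
to go tool [ 0.1569 -0.0006  0.1099] twist -0.004
```

Request:
apply_moves(
  commands=[
    [0.9,0.04,0.001,0.01,0.003],
    [0.9,0.08,0.001,0.03,0.003],
    [0.9,0.12,0.001,0.05,0.003],
    [0.9,0.15,0.001,0.07,0.003],
    [0.9,0.156,0.001,0.09,0.003],
    [0.9,0.156,0.001,0.095,0.003],
    [0.9,0.156,0.001,0.095,0.003],
    [0.9,0.156,0.001,0.095,0.003],
  ],
)

```text
time: 9.52
tcp_pos: [0.4596, -0.0636, 0.1159]
orientation: [0.759, 0.651, 0.0, 0.0]
force: [1.6, -0.4, 0.2]
grip_width: 0.0842
finger_force: 0.0
```

```bash
python3 - <<'E'
from bench import *
from h import *
rel(observe(),at(.24,-.001,.086))
E
```

```text
t 9.5167 s,l,z [2.367e-01 2.000e-04 1.159e-01] F [ 1.57 -0.44  0.18] tilt [ 0. -0. -1.] w 0.0842
to go tool [-0.0033 -0.0012  0.0299] twist -0.0034
```

Request:
apply_moves(
  commands=[
    [0.9,-0.003,-0.001,0.01,-0.003],
    [0.9,-0.003,-0.001,0.02,-0.003],
    [0.9,-0.003,-0.001,0.03,-0.003],
    [0.9,-0.003,-0.001,0.03,-0.003],
    [0.64,-0.003,-0.001,0.03,-0.003],
    [0.64,-0.003,-0.001,0.03,-0.003],
    [0.64,-0.003,-0.001,0.03,-0.003],
    [0.64,-0.003,-0.001,0.03,-0.003],
  ],
  newtons=6,
)

```text
time: 10.18
tcp_pos: [0.4597, -0.066, 0.0862]
orientation: [0.757, 0.653, 0.001, 0.002]
force: [8.8, -2.7, -0.4]
grip_width: 0.064
finger_force: 6.0
```

Request:
apply_moves(
  commands=[
    [0.64,0,0,0,0],
    [0.64,0,0,0,0],
    [0.64,0,0,0,0],
  ],
)

```text
time: 10.43
tcp_pos: [0.4598, -0.066, 0.0863]
orientation: [0.757, 0.653, 0.001, 0.002]
force: [7.6, -2.8, 0.0]
grip_width: 0.0643
finger_force: 6.0
```

The flap is gripped across its 64 mm. I'll ease the side load, then pull gently outward to check the end stop.

Request:
apply_moves(
  commands=[
    [0.64,0,0.0008,0,0],
    [0.64,0,0.0016,0,0],
    [0.64,0,0.0016,0,0],
  ],
)

```text
time: 10.68
tcp_pos: [0.4601, -0.066, 0.0856]
orientation: [0.757, 0.653, 0.0, 0.001]
force: [2.2, -3.9, -1.0]
grip_width: 0.064
finger_force: 6.0
```

Request:
apply_moves(
  commands=[
    [0.64,-0.001,0,0,0],
    [0.64,-0.002,0,0,0],
    [0.64,-0.003,0,0,0],
  ],
)

```text
time: 10.93
tcp_pos: [0.4597, -0.0679, 0.0854]
orientation: [0.757, 0.653, 0.001, -0.0]
force: [5.6, 7.9, 0.2]
grip_width: 0.0637
finger_force: 6.0
```

Request:
apply_moves(
  commands=[
    [0.64,-0.001,0,0,0],
    [0.64,-0.001,0,0,0],
  ],
)

```text
time: 11.1
tcp_pos: [0.4595, -0.0689, 0.0854]
orientation: [0.757, 0.653, 0.001, -0.0]
force: [4.2, 6.6, 0.1]
grip_width: 0.0636
finger_force: 6.0
```

Request:
apply_moves(
  commands=[
    [0.64,-0.001,0,0,0],
    [0.64,-0.001,0,0,0],
  ],
)

```text
time: 11.27
tcp_pos: [0.4594, -0.0699, 0.0854]
orientation: [0.757, 0.653, 0.001, -0.0]
force: [4.6, 6.4, -0.3]
grip_width: 0.064
finger_force: 6.0
```

The force is steady at 6.5 N while it moves, so it wasn't quite at the stop. I'll keep pulling until the force climbs.

Request:
apply_moves(
  commands=[
    [0.64,-0.001,0,0,0],
    [0.64,-0.001,0,0,0],
  ],
)

```text
time: 11.43
tcp_pos: [0.4593, -0.0709, 0.0854]
orientation: [0.757, 0.653, 0.001, -0.0]
force: [5.7, 6.7, -0.0]
grip_width: 0.0637
finger_force: 6.0
```

Request:
apply_moves(
  commands=[
    [0.64,-0.001,0,0,0],
    [0.64,-0.001,0,0,0],
  ],
)

```text
time: 11.6
tcp_pos: [0.4591, -0.0718, 0.0854]
orientation: [0.757, 0.653, 0.001, -0.0]
force: [5.7, 6.5, 0.0]
grip_width: 0.0638
finger_force: 6.0
```

Request:
apply_moves(
  commands=[
    [0.64,-0.001,0,0,0],
    [0.64,-0.002,0,0,0],
  ],
)

```text
time: 11.77
tcp_pos: [0.4588, -0.0737, 0.0854]
orientation: [0.757, 0.653, 0.001, -0.0]
force: [5.1, 7.6, -0.4]
grip_width: 0.0641
finger_force: 6.0
```

```bash
python3 - <<'E'
from bench import *
from h import *
st=observe();rel(st,at(.24,-.001,.086));print(st["wrist_torque"])
d=snapshot("side")
im=cv2.convertScaleAbs(d["pixels"][150:240,150:270,::-1],alpha=2.2); cv2.imwrite("pics/s3.png",cv2.resize(im,None,fx=6,fy=6,interpolation=cv2.INTER_CUBIC))
E
```

```text
t 11.7667 s,l,z [0.2468 0.0008 0.0854] F [ 5.11  7.59 -0.41] tilt [ 0.001  0.002 -1.   ] w 0.0641
to go tool [ 0.0068 -0.0018 -0.0006] twist 0.0005
[ 1.39204132 -0.95570663  0.03539898]
```

View pics/s3.png

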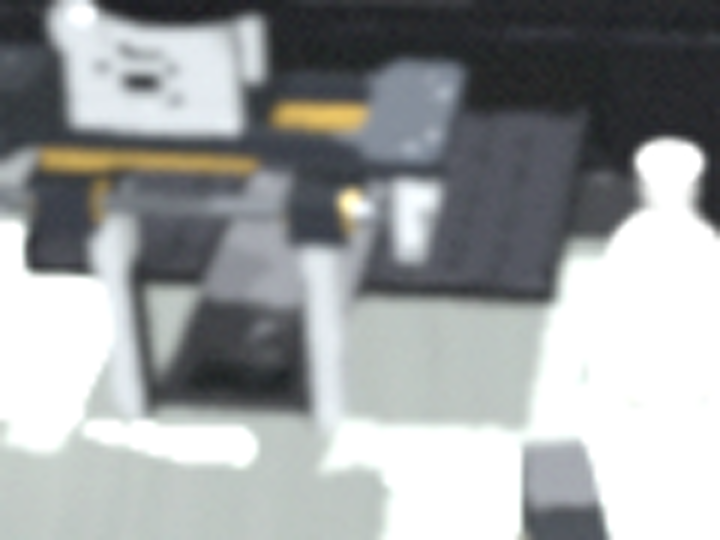

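The fingers straddle the flap at (125,310) and (322,330) in the crop. The flap's outer lower edge runs at (235,407), which is side pixel (189.2,217.8).

```bash
python3 - <<'E'
from bench import *
from h import *
d=snapshot("side")
print(sl(ray(d,189.2,217.8,.092)),sl(ray(d,189.2,217.8,.0965)))
d0=dict(np.load("/tmp/side0.npz"))
for s in (.250,.252,.254,.256,.258):
    p=d["camera_from_world"]@np.r_[at(s,0,.0925),1];K=d["camera_matrix"];print(s,K[0,0]*p[0]/-p[2]+K[0,2],K[1,1]*p[1]/p[2]+K[1,2])
g=d["pixels"].mean(2);print(g[208:226,185].astype(int),g[208:226,192].astype(int))
E
```

```text
[0.25319619 0.00518034 0.092     ] [0.25895799 0.00678146 0.0965    ]
0.25 187.24492911540267 216.66035515906896
0.252 187.05593698716962 217.1886400010178
0.254 186.86622899274468 217.71892588534635
0.256 186.67580105706293 218.25122420297913
0.258 186.48464907407083 218.78554643146208
[ 27  26  22  18  18  17  22  29  34  48  68  84  95 127 163 178 179 167] [ 36  36  32  27  23  21  21  24  30  39  59  78  87  91  99 110 115 111]
```

Request:
apply_moves(
  commands=[
    [0.64,-0.001,0,0,0],
    [0.64,-0.001,0,0,0],
    [0.64,-0.001,0,0,0],
  ],
)

```text
time: 12.12
tcp_pos: [0.4586, -0.0749, 0.0854]
orientation: [0.757, 0.653, 0.001, -0.0]
force: [5.4, 6.0, 0.6]
grip_width: 0.0638
finger_force: 6.0
```

Request:
apply_moves(
  commands=[
    [0.64,-0.001,0,0,0],
    [0.64,-0.001,0,0,0],
    [0.64,-0.001,0,0,0],
  ],
)

```text
time: 12.37
tcp_pos: [0.4585, -0.0758, 0.0854]
orientation: [0.757, 0.653, 0.001, -0.0]
force: [5.7, 6.7, 0.0]
grip_width: 0.0638
finger_force: 6.0
```

Something is sliding, and I can't tell whether it's the pads or the extension. I'll release, back off and measure from the top.

Request:
apply_moves(
  commands=[
    [0.9,0,0,0,0],
    [0.9,0,0,0,0],
    [0.9,0,0,0,0],
    [0.9,0,0,-0.04,0],
    [0.9,-0.04,0,-0.07,0],
    [0.9,-0.08,0,-0.07,0],
    [0.9,-0.12,0,-0.07,0],
    [0.9,-0.15,0,-0.07,0],
    [0.9,-0.15,0,-0.07,0],
  ],
)

```text
time: 13.12
tcp_pos: [0.4348, -0.2295, 0.1553]
orientation: [0.759, 0.651, -0.0, 0.0]
force: [0.9, -0.0, 0.6]
grip_width: 0.085
finger_force: 0.0
```

```bash
python3 - <<'E'
from bench import *
from h import *
rel(observe(),at(.24,-.001,.086))
b=snapshot("top");np.savez("/tmp/top2.npz",**b)
def ends(d):
    K=d["camera_matrix"];T=d["camera_from_world"];g=d["pixels"].mean(2).astype(np.float32);r=[]
    for lat in np.arange(-.028,.029,.004):
        S=np.arange(.19,.275,.0005);p=(F0+np.outer(S,o)+l*lat+np.array([0,0,.096]))@T[:3,:3].T+T[:3,3]
        v=cv2.remap(g,(K[0,0]*p[:,0]/-p[:,2]+K[0,2]).astype(np.float32),(K[1,1]*p[:,1]/p[:,2]+K[1,2]).astype(np.float32),cv2.INTER_LINEAR).ravel()
        i=np.nonzero(v[80:]>115)[0]; r.append((S[80+i[0]] if len(i) else 0, S[30+np.argmin(v[30:60])]))
    return np.array(r).round(4)
print(np.c_[ends(dict(np.load("/tmp/top1.npz"))),ends(b)])
E
```

```text
t 13.1167 s,l,z [4.044e-01 1.000e-04 1.553e-01] F [ 0.89 -0.04  0.59] tilt [-0.    -0.001 -1.   ] w 0.085
to go tool [ 0.1645 -0.0017  0.0692] twist -0.0037
[[0.2495 0.217  0.249  0.217 ]
 [0.249  0.214  0.249  0.214 ]
 [0.248  0.213  0.248  0.213 ]
 [0.248  0.2125 0.248  0.2125]
 [0.249  0.214  0.249  0.214 ]
 [0.2485 0.2135 0.2485 0.2135]
 [0.2485 0.213  0.2485 0.213 ]
 [0.248  0.2135 0.2485 0.2145]
 [0.249  0.214  0.249  0.214 ]
 [0.2485 0.2135 0.2485 0.2135]
 [0.2485 0.213  0.2485 0.213 ]
 [0.249  0.213  0.2485 0.2125]
 [0.249  0.2135 0.249  0.2135]
 [0.2485 0.2135 0.2485 0.2135]
 [0.248  0.215  0.248  0.215 ]]
```

```bash
python3 - <<'E'
from h import *
d=dict(np.load("/tmp/top2.npz"))
for u,v in [(281.25,206.25),(265.75,304.25),(277.5,239.5),(271.7,269)]:
    for z in (.091,.1): print((u,v),z,sl(ray(d,u,v,z)).round(4))
E
```

```text
(281.25, 206.25) 0.091 [0.1496 0.1107 0.091 ]
(281.25, 206.25) 0.1 [0.149  0.1101 0.1   ]
(265.75, 304.25) 0.091 [ 0.1502 -0.1134  0.091 ]
(265.75, 304.25) 0.1 [ 0.1496 -0.1122  0.1   ]
(277.5, 239.5) 0.091 [0.1532 0.0342 0.091 ]
(277.5, 239.5) 0.1 [0.1526 0.0342 0.1   ]
(271.7, 269) 0.091 [ 0.1508 -0.0338  0.091 ]
(271.7, 269) 0.1 [ 0.1502 -0.0332  0.1   ]
```

The deck's end reads 0.150–0.153 against a true 0.155, so the camera reads about 3.5 mm short in s. Corrected, the extension is at 0.100. It also didn't move under a 7–8 N pull, so it is at its end stop. Next I'll re-grip the flap at 3 N, which slips before it could push the extension back, and swing it up along its arc.

Request:
apply_moves(
  commands=[
    [0.9,0.04,0.0014,0,-0.004],
    [0.9,0.08,0.0014,0.0,-0.004],
    [0.9,0.12,0.0014,0.01,-0.004],
    [0.9,0.15,0.0014,0.03,-0.004],
    [0.9,0.1664,0.0014,0.05,-0.004],
    [0.9,0.1664,0.0014,0.06,-0.004],
    [0.9,0.1664,0.0014,0.07,-0.004],
    [0.9,0.1664,0.0014,0.07,-0.004],
    [0.9,0.1664,0.0014,0.07,-0.004],
  ],
)

```text
time: 13.92
tcp_pos: [0.4618, -0.0614, 0.0854]
orientation: [0.756, 0.654, -0.0, -0.0]
force: [0.4, -0.0, 0.1]
grip_width: 0.0848
finger_force: 0.0
```

```bash
python3 - <<'E'
from bench import *
from h import *
rel(observe(),at(.238,.001,.0855))
E
```

```text
t 13.9167 s,l,z [0.2341 0.002  0.0854] F [ 0.39 -0.02  0.1 ] tilt [-0.  0. -1.] w 0.0848
to go tool [-0.0039 -0.001  -0.0001] twist 0.0035
```

Request:
apply_moves(
  commands=[
    [0.64,0,0,0,0],
    [0.64,0,0,0,0],
    [0.64,0,0,0,0],
    [0.64,0,0,0,0],
    [0.64,0,0,0,0],
    [0.64,0,0,0,0],
  ],
  newtons=3,
)

```text
time: 14.42
tcp_pos: [0.4614, -0.061, 0.0852]
orientation: [0.756, 0.654, -0.001, -0.0]
force: [-4.7, -3.6, 0.5]
grip_width: 0.0635
finger_force: 3.0
```

Request:
apply_moves(
  commands=[
    [0.64,-0.001,-0.001,0,0],
    [0.64,0,-0.001,-0.0025,0],
    [0.64,0.001,-0.001,-0.005,0],
    [0.64,0.002,-0.001,-0.0075,0],
    [0.64,0.0035,-0.001,-0.01,0],
    [0.64,0.0055,-0.001,-0.0125,0],
    [0.64,0.0077,-0.001,-0.0146,0],
  ],
)

```text
time: 15.0
tcp_pos: [0.4622, -0.0528, 0.1003]
orientation: [0.756, 0.654, 0.0, 0.0]
force: [1.6, -2.3, -1.1]
grip_width: 0.0642
finger_force: 3.0
```

```bash
python3 - <<'E'
from bench import *
from h import *
rel(observe(),at(.238,.001,.0855))
d=snapshot("side")
im=cv2.convertScaleAbs(d["pixels"][150:240,150:270,::-1],alpha=2.2); cv2.imwrite("pics/s4.png",cv2.resize(im,None,fx=6,fy=6,interpolation=cv2.INTER_CUBIC))
E
```

```text
t 15.0 s,l,z [0.2256 0.0011 0.1003] F [ 1.56 -2.26 -1.11] tilt [ 0.001 -0.    -1.   ] w 0.0642
to go tool [-0.0124 -0.0002  0.0148] twist 0.0044
```

View pics/s4.png

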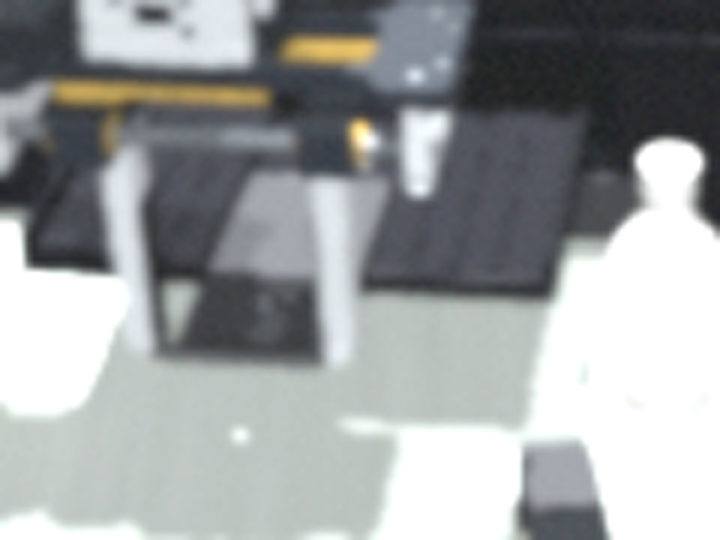

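The flap's outer edge has risen from crop row 407 to 355, so it is swinging up between the pads. I'll finish the arc with a small overshoot.

Request:
apply_moves(
  commands=[
    [0.64,0.0025,0,-0.0018,0],
    [0.64,0.0053,0,-0.0031,0],
    [0.64,0.008,0,-0.0038,0],
    [0.64,0.011,0,-0.0043,0],
    [0.64,0.0142,0,-0.0044,0],
    [0.64,0.0165,0,-0.0044,0],
    [0.64,0.018,0,-0.0044,0],
    [0.64,0.018,0,-0.0044,0],
  ],
)

```text
time: 15.72
tcp_pos: [0.4646, -0.0347, 0.1042]
orientation: [0.756, 0.655, 0.0, -0.0]
force: [2.8, 0.1, 1.5]
grip_width: 0.0627
finger_force: 3.0
```

Request:
apply_moves(
  commands=[
    [0.85,0,0,0,0],
    [0.85,0,0,0,0],
    [0.85,0,0,0,0],
    [0.85,0,0,0,0],
  ],
)

```text
time: 16.05
tcp_pos: [0.4643, -0.035, 0.1041]
orientation: [0.756, 0.654, -0.0, -0.0]
force: [0.7, -0.3, 0.4]
grip_width: 0.0797
finger_force: 0.0
```

Request:
apply_moves(
  commands=[
    [0.85,0,0,-0.03,0],
    [0.85,0,0,-0.065,0],
    [0.85,-0.04,0,-0.1,0],
    [0.85,-0.08,0,-0.1,0],
    [0.85,-0.12,0,-0.1,0],
    [0.85,-0.16,0,-0.1,0],
    [0,-0.2,0,-0.1,0],
    [0,-0.2,0,-0.1,0],
  ],
)

```text
time: 16.72
tcp_pos: [0.4344, -0.2381, 0.204]
orientation: [0.758, 0.653, -0.0, 0.0]
force: [-0.1, 0.7, -0.7]
grip_width: 0.0699
finger_force: 0.0
```

```bash
python3 - <<'E'
from bench import *
from h import *
rel(observe(),at(.238,.001,.0855))
d=snapshot("side");e=snapshot("top");np.savez("/tmp/top3.npz",**e)
A=cv2.resize(cv2.convertScaleAbs(d["pixels"][150:240,150:250,::-1],alpha=2.2),(400,360),interpolation=cv2.INTER_CUBIC)
B=cv2.resize(cv2.convertScaleAbs(e["pixels"][215:305,230:330,::-1],alpha=2.2),(400,360),interpolation=cv2.INTER_CUBIC)
cv2.imwrite("pics/s5.png",np.hstack([A,B]))
P=cloud(e);q=np.array([sl(p) for p in P[240:285,270:325].reshape(-1,3) if .105<p[2]<.16])
print(len(q)); 
if len(q): print(q.min(0),q.max(0),np.median(q,0))
E
```

```text
t 16.7167 s,l,z [0.413  0.0011 0.204 ] F [-0.09  0.69 -0.74] tilt [-0.    -0.001 -1.   ] w 0.0699
to go tool [ 0.1751 -0.      0.1184] twist -0.0001
134
[ 0.21082193 -0.03133392  0.10508456] [0.21935369 0.03188324 0.13102873] [ 2.14325623e-01 -1.39899529e-04  1.23755828e-01]
```

View pics/s5.png

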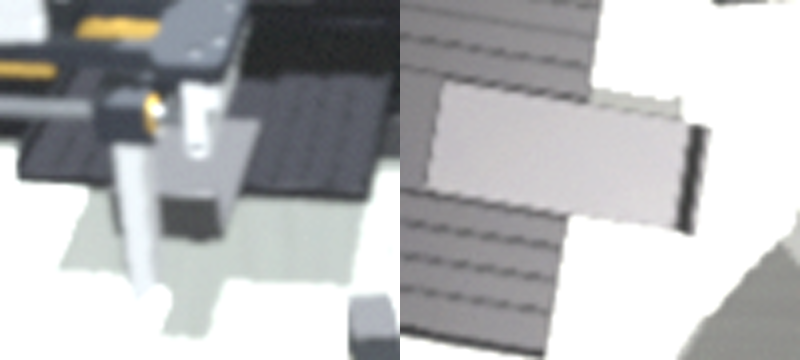

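The flap is standing: a dark narrow strip at (692,180) in the right half, with its top at z = 0.131. I'll check its angle and that the extension hasn't moved.

```bash
python3 - <<'E'
from h import *
for n in (2,3):
    d=dict(np.load(f"/tmp/top{n}.npz"));K=d["camera_matrix"];T=d["camera_from_world"];g=d["pixels"].mean(2).astype(np.float32);r=[]
    for lat in np.arange(-.02,.021,.005):
        S=np.arange(.05,.13,.0005);p=(F0+np.outer(S,o)+l*lat+np.array([0,0,.086]))@T[:3,:3].T+T[:3,3]
        v=cv2.remap(g,(K[0,0]*p[:,0]/-p[:,2]+K[0,2]).astype(np.float32),(K[1,1]*p[:,1]/p[:,2]+K[1,2]).astype(np.float32),cv2.INTER_LINEAR).ravel()
        r.append(S[np.argmax(v[8:]-v[:-8])+4])
    print(n,"inner end",np.median(r))
    if n==3:
        P=cloud(d);q=np.array([sl(p) for p in P[240:285,270:325].reshape(-1,3) if .102<p[2]<.16])
        for a in np.arange(.1,.135,.005):
            k=(q[:,2]>=a)&(q[:,2]<a+.005)
            if k.any(): print(a.round(3),k.sum(),q[k,0].min().round(4),np.median(q[k,0]).round(4),q[k,0].max().round(4))
        for u,v in [(230+292/4,215+180/4)]: print(sl(ray(d,u,v,.13)),sl(ray(d,u,v,.095)))
E
```

```text
2 inner end 0.06800000000000002
3 inner end 0.06800000000000002
0.1 7 0.2112 0.2114 0.2122
0.105 23 0.2108 0.2124 0.2132
0.11 11 0.2123 0.2129 0.2135
0.115 17 0.2127 0.2134 0.2143
0.12 32 0.2128 0.2154 0.2194
0.125 49 0.2135 0.2163 0.2191
0.13 2 0.2143 0.2152 0.216
[ 0.21299382 -0.00073771  0.13      ] [ 0.21742998 -0.00192144  0.095     ]
```

The extension hasn't moved, but the flap leans out a few hundredths of a radian short of upright. I'll give it a light nudge from outside with closed fingers.

Request:
apply_moves(
  commands=[
    [0,0.03,0,0.02,0],
    [0,0.06,0,0.05,0],
    [0,0.09,0,0.085,0],
    [0,0.12,0,0.089,0],
    [0,0.15,0,0.089,0],
    [0,0.17,0,0.089,0],
    [0,0.178,0,0.089,0],
    [0,0.178,0,0.089,0],
    [0,0.178,0,0.089,0],
  ],
)

```text
time: 17.57
tcp_pos: [0.4614, -0.0565, 0.1154]
orientation: [0.756, 0.655, 0.0, 0.0]
force: [-0.8, -0.5, -0.6]
grip_width: 0.0021
finger_force: 0.0
```

Request:
apply_moves(
  commands=[
    [0,0.002,0,0,0],
    [0,0.004,0,0,0],
    [0,0.006,0,0,0],
    [0,0.008,0,0,0],
    [0,0.008,0,0,0],
    [0,0.008,0,0,0],
  ],
)

```text
time: 18.07
tcp_pos: [0.4626, -0.0493, 0.1153]
orientation: [0.756, 0.654, -0.0, 0.0]
force: [-0.6, -4.5, 0.8]
grip_width: 0.0006
finger_force: 2.5
```

Request:
apply_moves(
  commands=[
    [0,0.001,0,0,0],
    [0,0.002,0,0,0],
    [0,0.002,0,0,0],
    [0,0.002,0,0,0],
  ],
)

```text
time: 18.4
tcp_pos: [0.4629, -0.0471, 0.1153]
orientation: [0.756, 0.654, -0.0, 0.0]
force: [0.2, -5.9, 1.5]
grip_width: 0.0005
finger_force: 2.4
```

```bash
python3 - <<'E'
from bench import *
from h import *
rel(observe(),at(.222,.001,.115))
E
```

```text
t 18.4 s,l,z [0.2199 0.0009 0.1153] F [ 0.24 -5.9   1.46] tilt [ 0. -0. -1.] w 0.0005
to go tool [-0.0021  0.0001  0.0003] twist 0.0043
```

The force reached 5.9 N, so the flap is at its stop, but the extension may have crept in. I'll back off and measure.

Request:
apply_moves(
  commands=[
    [0,-0.01,0,0,0],
    [0,-0.05,0,-0.02,0],
    [0,-0.09,0,-0.05,0],
    [0,-0.13,0,-0.08,0],
    [0,-0.17,0,-0.09,0],
    [0,-0.19,0,-0.09,0],
    [0,-0.19,0,-0.09,0],
  ],
)

```text
time: 18.98
tcp_pos: [0.4348, -0.2402, 0.2069]
orientation: [0.757, 0.653, 0.0, 0.001]
force: [0.7, 0.4, -1.3]
grip_width: 0.0005
finger_force: 0.0
```

```bash
cat >> h.py <<'E'
def inner(d):
    K=d["camera_matrix"];T=d["camera_from_world"];g=d["pixels"].mean(2).astype(np.float32);r=[]
    for lat in np.arange(-.024,.025,.002):
        S=np.arange(.05,.13,.00025);p=(F0+np.outer(S,o)+l*lat+np.array([0,0,.086]))@T[:3,:3].T+T[:3,3]
        v=cv2.remap(g,(K[0,0]*p[:,0]/-p[:,2]+K[0,2]).astype(np.float32),(K[1,1]*p[:,1]/p[:,2]+K[1,2]).astype(np.float32),cv2.INTER_LINEAR).ravel()
        a=v[:40].mean();m=a+(v[150:220].mean()-a)/2;r.append(S[np.argmax(v>m)])
    return np.mean(r)*1000
def flap(d):
    P=cloud(d);q=np.array([sl(p) for p in P[240:285,270:325].reshape(-1,3) if .102<p[2]<.16])
    for a in np.arange(.1,.135,.005):
        k=(q[:,2]>=a)&(q[:,2]<a+.005)
        if k.any(): print(a.round(3),k.sum(),q[k,0].min().round(4),np.median(q[k,0]).round(4),q[k,0].max().round(4))
E
python3 - <<'E'
from bench import *
from h import *
rel(observe(),at(.222,.001,.115))
e=snapshot("top");np.savez("/tmp/top4.npz",**e)
for n in (1,2,3,4): print(n,inner(dict(np.load(f"/tmp/top{n}.npz"))))
flap(e)
E
```

```text
t 18.9833 s,l,z [0.4151 0.0017 0.2069] F [ 0.69  0.42 -1.34] tilt [ 0.003 -0.002 -1.   ] w 0.0005
to go tool [ 0.1932 -0.0009  0.0916] twist 0.0003
1 68.50000000000001
2 68.49000000000002
3 68.45000000000003
4 63.62000000000001
0.1 3 0.2042 0.2044 0.2046
0.105 4 0.2039 0.2041 0.2043
0.11 5 0.2035 0.2037 0.204
0.115 3 0.2033 0.2035 0.204
0.12 27 0.2031 0.2054 0.2084
0.125 42 0.2027 0.2055 0.208
0.13 2 0.2061 0.2063 0.2065
```

The extension slipped in 4.8 mm. The flap is now fully upright, its face leaning in by the tray's 0.07 slope. I'll press on the extension behind the flap and draw it back to the stop.

Request:
apply_moves(
  commands=[
    [0,0.04,-0.001,0,0],
    [0,0.08,-0.001,0,0],
    [0,0.12,-0.001,0,0],
    [0,0.16,-0.001,0,0],
    [0,0.2,-0.001,0.0,0],
    [0,0.24,-0.001,0.0,0],
    [0,0.255,-0.001,0.03,0],
    [0,0.255,-0.001,0.07,0],
    [0,0.255,-0.001,0.1,0],
    [0,0.255,-0.001,0.108,0],
  ],
)

```text
time: 19.87
tcp_pos: [0.4685, 0.0186, 0.0929]
orientation: [0.756, 0.655, -0.002, -0.003]
force: [-0.3, 0.6, -0.1]
grip_width: 0.0004
finger_force: 0.0
```

```bash
python3 - <<'E'
from bench import *
from h import *
rel(observe(),at(.16,.0,.0845))
E
```

```text
t 19.8667 s,l,z [ 0.1541 -0.0033  0.0929] F [-0.29  0.57 -0.1 ] tilt [-0.007  0.001 -1.   ] w 0.0004
to go tool [-0.006   0.0033  0.0084] twist 0.0059
```

Request:
apply_moves(
  commands=[
    [0,0,0.002,0,0],
    [0,0,0.002,0.002,0],
    [0,0,0.002,0.004,0],
    [0,0,0.002,0.0055,0],
    [0,0,0.002,0.007,0],
    [0,0,0.002,0.007,0],
  ],
)

```text
time: 20.37
tcp_pos: [0.4734, 0.0171, 0.0907]
orientation: [0.756, 0.654, 0.0, 0.0]
force: [0.6, 0.7, -0.1]
grip_width: 0.0005
finger_force: 0.0
```

Request:
apply_moves(
  commands=[
    [0,0,0,0.001,0],
    [0,0,0,0.002,0],
    [0,0,0,0.003,0],
    [0,0,0,0.004,0],
    [0,0,0,0.004,0],
  ],
)

```text
time: 20.78
tcp_pos: [0.4734, 0.017, 0.0864]
orientation: [0.756, 0.654, 0.0, 0.0]
force: [-0.3, -2.5, 5.3]
grip_width: 0.0008
finger_force: 2.8
```

Request:
apply_moves(
  commands=[
    [0,0,0,0.001,0],
    [0,0,0,0.002,0],
    [0,0,0,0.003,0],
    [0,0,0,0.003,0],
  ],
)

```text
time: 21.12
tcp_pos: [0.4734, 0.0169, 0.0837]
orientation: [0.756, 0.654, 0.0, 0.0]
force: [-1.9, -2.7, 10.5]
grip_width: 0.0001
finger_force: 4.8
```

Request:
apply_moves(
  commands=[
    [0,0,0,0.0007,0],
    [0,-0.002,0,0.0008,0],
    [0,-0.004,0,0.0009,0],
    [0,-0.005,0,0.001,0],
  ],
)

```text
time: 21.45
tcp_pos: [0.4728, 0.0128, 0.0829]
orientation: [0.756, 0.654, 0.001, -0.0]
force: [-2.0, 6.6, 11.0]
grip_width: 0.0005
finger_force: 5.4
```

Request:
apply_moves(
  commands=[
    [0,-0.0015,0,0,0],
    [0,-0.003,0,0,0],
    [0,-0.003,0,0,0],
  ],
)

```text
time: 21.7
tcp_pos: [0.4727, 0.0099, 0.083]
orientation: [0.756, 0.654, 0.001, 0.0]
force: [-0.7, 5.4, 9.4]
grip_width: 0.0006
finger_force: 5.2
```

Request:
apply_moves(
  commands=[
    [0,-0.001,0,0,0],
    [0,-0.002,0,0,0],
    [0,-0.002,0,0,0],
  ],
)

```text
time: 21.95
tcp_pos: [0.4725, 0.008, 0.0831]
orientation: [0.756, 0.654, 0.001, 0.0]
force: [-0.3, 6.0, 9.1]
grip_width: 0.0004
finger_force: 5.1
```

Request:
apply_moves(
  commands=[
    [0,0,0,-0.01,0],
    [0,0,0,-0.05,0],
    [0,0,0,-0.09,0],
    [0,0,0,-0.12,0],
    [0,-0.04,0,-0.12,0],
    [0,-0.08,0,-0.12,0],
    [0,-0.12,0,-0.12,0],
    [0,-0.16,0,-0.12,0],
    [0,-0.2,0,-0.12,0],
    [0,-0.24,0,-0.12,0],
  ],
)

```text
time: 22.78
tcp_pos: [0.4365, -0.232, 0.2026]
orientation: [0.756, 0.654, 0.0, 0.0]
force: [0.6, 0.3, 0.4]
grip_width: 0.0004
finger_force: 0.0
```

```bash
python3 - <<'E'
from bench import *
from h import *
rel(observe(),at(.16,.001,.083))
e=snapshot("top");np.savez("/tmp/top5.npz",**e)
print(inner(e)); flap(e)
E
```

```text
t 22.7833 s,l,z [0.4066 0.0022 0.2026] F [0.59 0.29 0.43] tilt [ 0.  0. -1.] w 0.0004
to go tool [ 0.2466 -0.      0.1196] twist 0.0043
68.51000000000003
0.1 1 0.2092 0.2092 0.2092
0.105 3 0.2088 0.209 0.2092
0.11 4 0.2086 0.2087 0.209
0.115 5 0.2085 0.2086 0.2089
0.12 16 0.2081 0.2097 0.2132
0.125 51 0.2077 0.2106 0.2129
0.13 2 0.2098 0.211 0.2123
```

The extension's inner end is back at exactly the stop position (68.5), and the flap is still fully upright, leaning in with the tray's slope. The arm is clear, so I'm handing in.

```bash
python3 -c "
from bench import *
print(job_done())"
```

```text
the job is handed in; nothing more can be done
None
```

The job is handed in: the extension is out at its end stop and the paper stop is upright. While I nudged the flap fully upright the extension slid in 4.8 mm, so I pressed and drew it back to the stop; I touched nothing else on the bench.

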